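# Tip the red cereal carton out of the packed rack and stand it on the breakfast tray

### The job

Take the red carton out of the tightly packed rack for breakfast: hook its top edge from behind and tip it towards you until it leans forward against the rack's front rail, its foot still in the rack, then grip its sides at the leaning-out top and lift it clear. Stand it upright in the middle of the cork mat on the black tray, setting it down rather than dropping it, and let go. Leave the other cartons standing where they are in the rack, and do not disturb the rest of the things on the worktop.

Things in the scene. Friction and masses are not known exactly. Their poses are not given: they have to be found in the camera images.
- carton_red: red carton to fetch: rigid box 100 mm deep (x) x 50 mm thick (y) x 200 mm high (z), about 0.3 kg, white panels low on its two 50 mm wide faces. Origin: centre of underside; z up, -x to the rack's front. It stands in one of the three middle places, touching a carton on each side, tops level. Tipped about its lower front edge it balances at about 27 degrees, then leans by itself.
- carton_red_top (a point): centre of the red carton's top face, 200 mm above its origin along its z
- rack: fixed light-wood rack, 186 x 266 mm, five cartons in a row along its y, 50.4 mm apart, on its 6 mm floor. Origin: on the worktop under the row's middle; x to its back, -x to its open front (robot side), z up. Carton fronts at x = -50, backs at +50 mm. A 6 mm high ridge at x = -55 to -51 mm holds their feet. Side panels outside y = +-127 mm, 130 mm high, 94 mm in front of x = -59 mm.
- rail_mid (a point): middle of the rack's front rail: a 10 mm steel bar along the rack's y, its axis 62 mm in front of the carton fronts and 88 mm above the worktop. A carton tipped forward past its balance leans on it at about 36 degrees, and stays there unheld.
- back_stop (a point): middle of the top edge of the rack's back stop, a board 8 mm thick (rack x = 51.5 to 59.5 mm) and only 90 mm high, so that the upper halves of the cartons' backs are free, with open space behind them
- tray: fixed black breakfast tray, 370 x 210 mm: floor 8 mm thick, rim 18 mm high and 8 mm thick. Origin: on the worktop under the centre of its cork mat; the tray spans x from -95 to +275 mm and y +-105 mm, z up. A white bowl stands on it at about x = +190 mm.
- mat_centre (a point): centre of the top surface of the tray's cork mat, a flat 140 x 140 mm square, 12 mm above the worktop; nothing stands on it at the start
- carton_white: the white carton, a bystander: same size and shape as the red one (100 x 50 x 200 mm), loose, standing in the rack. Origin: centre of its underside; x across its 100 mm depth, y across its 50 mm thickness, z up.
- carton_blue: the blue carton, a bystander: same size and shape as the red one (100 x 50 x 200 mm), loose, standing in the rack. Origin: centre of its underside; x across its 100 mm depth, y across its 50 mm thickness, z up.
- carton_green: the green carton, a bystander: same size and shape as the red one (100 x 50 x 200 mm), loose, standing in the rack. Origin: centre of its underside; x across its 100 mm depth, y across its 50 mm thickness, z up.
- carton_yellow: the yellow carton, a bystander: same size and shape as the red one (100 x 50 x 200 mm), loose, standing in the rack. Origin: centre of its underside; x across its 100 mm depth, y across its 50 mm thickness, z up.
- bowl: white bowl, 124 mm across, 55 mm high, loose on the tray beyond the cork mat; bystander. Origin: centre of its underside.
- mug: white mug, 80 mm across, 95 mm high, loose on the worktop to the robot's right; bystander. Origin: centre of its underside.
- jar: amber jar with steel cap, 70 mm across, 100 mm high, loose on the worktop to the robot's right; bystander. Origin: centre of its underside.
- pepper_yellow: yellow pepper, 72 mm across, 85 mm high, on the chopping board to the robot's left; bystander. Origin: centre of its underside.
- pepper_orange: orange pepper, same size, on the same chopping board; bystander. Origin: centre of its underside.
Not all that is in view belongs to the job. Of the things that look like the carton_red, the middle-sized one is meant.

How it is judged (in metres and radians):
On the way, in this order (a step that is already met when the one before it is completed fails the run):
1. the red carton is tipped forward so that it leans on the front rail, its foot still in the rack (angle between carton_red's own z axis and vertical between 0.48 and 0.8 rad and x of carton_red_top in the frame of rack below -0.07 m and x of carton_red in the frame of rack between -0.035 and 0.035 m and z of carton_red in the frame of rack below 0.055 m and contact force between carton_red and rack above 0.3 N), for 0.2 s.
2. the red carton is held in the fingers, lifted clear of the rack (contact force between carton_red and the fingers above 1 N and contact force between carton_red and rack below 0.05 N and height (world z) of carton_red above 0.08 m), for 0.2 s.
3. the red carton is set down upright on the cork mat while still held (contact force between carton_red and the fingers above 1 N and horizontal distance between carton_red and mat_centre below 0.035 m and z of carton_red in the frame of mat_centre below 0.01 m and angle between carton_red's own z axis and vertical below 0.15 rad), for 0.1 s.
At the end, for the whole second after the job is handed in: The red carton stands upright (within 0.06 rad) on the cork mat, its middle within 30 mm of the mat's centre, at rest and released; the four other cartons stand upright (within 0.1 rad) in the rack, each within 25 mm of its starting place (horizontal distance between carton_red and mat_centre below 0.03 m and angle between carton_red's own z axis and vertical below 0.06 rad and z of carton_red in the frame of mat_centre between -0.005 and 0.005 m and linear speed of carton_red below 0.02 m/s and contact force between carton_red and the fingers below 0.05 N and angle between each of carton_white, carton_blue, carton_green, carton_yellow's own z axis and vertical below 0.1 rad and distance of each of carton_white, carton_blue, carton_green, carton_yellow from where it was at the start of the episode below 0.025 m); the robot touches nothing.
It fails at once if another carton is tipped over 0.3 rad or shifted more than 40 mm (angle between any of carton_white, carton_blue, carton_green, carton_yellow's own z axis and vertical above 0.3 rad or distance of any of carton_white, carton_blue, carton_green, carton_yellow from where it was at the start of the episode above 0.04 m).
It fails at once if the bowl, mug, jar or a pepper is shifted more than 30 mm (distance of any of bowl, mug, jar, pepper_yellow, pepper_orange from where it was at the start of the episode above 0.03 m).
It also fails if it takes over 59 s, if anything falls off the work surface, if the arm or the gripper's body presses on something with over 40 N, if the wrist force passes 120 N, or if a joint passes its speed limit or range.

### The arm

A 6-joint arm with a two-finger parallel gripper is mounted at the origin on the work surface. World frame = base frame: x ahead of the robot, y to its left, z up, the work surface at z = 0. Lengths are in mm, angles in rad, forces in N, time in s.
With the tool pointing down it reaches from about 275 to 1000 mm from the base axis. Payload 8.4 kg.
Tool frame: the origin (TCP) lies at the very end of the fingers, on their centre line; the grasp point (between the pads) lies 19 mm behind it; z points along the fingers, y is the line along which they close (so a half turn about z gives the same grasp; the last joint's range is limited). The gripper opens to 85 mm and grips with 20 to 120 N. Pads are 22 mm wide; open, the fingers measure 114 mm over their backs; the gripper's body (76 mm by 85 mm) begins 54 mm behind the grasp point. The pads swing forward as they close: fully open they stand 13 mm farther back than shut.
Start: joints at [-1.112, 0.353, 1.633, -0, 1.155, -0.002], TCP at [277.914, -559.814, 231.281] pointing down, gripper open.
Joint ranges: [-2.63, 2.63], [-0.92, 2.1], [0.06, 2.66], [-1.3, 4.44], [0, 2.69], [-3.02, 3.02]. Speed limits (rad/s): [2.22, 2.22, 2.79, 3.14, 3.14, 3.14].

### API

Orientations are given as [roll, pitch, yaw] about the fixed x, y, z axes, in that order (R = Rz(yaw) Ry(pitch) Rx(roll)).
In Python, from rig import sensors, grab_frame, camera_params, order gives the robot as it stands. The module is installed in compiled form; this text tells all that it offers.
- The arm moves only by the tool move_arm, never from a script. Its argument "motion" is a list of rows, each a list of 7 numbers: the turn, a rotation vector about the tool's x, y, z in rad, then the shift along the tool's x, y, z in m, then the finger opening in m, from 0 to 0.0854. A call has 1 to 8 rows; each row is the pose to reach, as a shift and turn from the pose commanded when the call began, along the tool's axes at that moment; what a row does not reach only later rows make up. A row lasts 1/8 s, in which the tool goes at most 62.5 mm and 10.7 degrees, less where a joint would pass 70% of its speed; a pose out of reach is approached as far as the arm can. A call with a gripper value outside its range is refused whole. The fingers move at their own pace and stop on an object; "grip_force" is the grip in N (left out, the last holds). Time passes only in rows, so rows that repeat a pose let the fingers close. It gives the time, the measured TCP pose, the force, the opening and the grip force at its end, in the units of the state.
- sensors.sense(): the state, without advancing time (a new reading comes with each control period).
- grab_frame(name): name is "scene" or "top" or "wrist"; returns (picture, depth): 400x640x3 uint8, red, green, blue; 400x640 float32, mm along the optical axis (not along the pixel's ray), 0 where there is no reading.
- camera_params(name): a dict with "camera_matrix" (3x3 intrinsics, pixels), "k1" (the pictures are not rectified: a ray, as slopes to the right and down, at radius r is drawn at 1 + k1 r^2 times it, then the intrinsics apply), "world_from_camera" (4x4, takes a point from camera to world coordinates). Camera axes: x right, y down, z forward; pixel columns grow to the right and rows downward; lengths in mm; the calibration is good to about 2 mm. A picture is of the moment at which its call begins: read the wrist's pose just before it. camera_params takes no time and is no camera call; for the wrist camera it gives the pose at the moment of the call.
- order.sign_off(): hands the job in; it is judged then, once.
The state is a dict: "clock": time; "qpos": joint angles; "qvel": joint speeds; "joint_efforts": joint torques, N m; "eef_pos": TCP position; "tcp_rot": TCP orientation; "contact_force": force on the tool from outside, world axes, zero at the start; "wrist_torque": the same for the moment, N m; "opening": opening from 0.0 (shut) to 1.0 (fully open); "grasp_force": force on a finger pad.
Only numpy, scipy, OpenCV 4.12 (cv2) and the standard library are available. Lean on these libraries where they do the work, as an engineer would, in place of code of your own. Each camera call takes 0.05 s, during which the arm holds its last target. There are 200 camera calls.

## Working session

There is one attempt and no reset: what is moved stays moved. The work goes in short steps, Python scripts to look and compute and a tool call to move; the robot and the scene stay as the last step left them, time stands still between calls to the robot, and variables do not carry over. Pictures are saved under pics/ and viewed, at most 12 in all, crops included, and the job is handed in when it is done.

Besides the shell and the picture viewer there is one more tool, called after ">>>" by a JSON object that holds its "fn" and its "kwargs", one argument or row to a line. move_arm: Moves the arm, as the interface text tells. Its arguments: {"type":"object","properties":{"motion":{"type":"array","items":{"type":"array","items":{"type":"number"}}},"grip_force":{"type":"number"}},"required":["motion"]}

```bash
mkdir -p pics; cat > h.py <<'E'
import numpy as np, cv2
from rig import sensors, grab_frame, camera_params, order
from scipy.spatial.transform import Rotation as R
def save(cam,name):
    p,d=grab_frame(cam); cv2.imwrite(f'pics/{name}.png',p[:,:,::-1]); np.savez(f'pics/{name}.npz',p=p,d=d,K=camera_params(cam)['camera_matrix'],k1=camera_params(cam)['k1'],T=camera_params(cam)['world_from_camera'])
def cloud(name):
    z=np.load(f'pics/{name}.npz'); d=z['d']; h,w=d.shape
    uv=np.stack(np.meshgrid(np.arange(w),np.arange(h)),-1).reshape(-1,1,2).astype(float)
    n=cv2.undistortPoints(uv,z['K'],np.array([float(z['k1']),0,0,0])).reshape(h,w,2)
    P=np.dstack([n*d[...,None],d])@z['T'][:3,:3].T+z['T'][:3,3]
    P[d==0]=np.nan
    return z['p'],P
E
python3 - <<'E'
from h import *
save('scene','s0'); save('top','t0'); print(sensors.sense())
print(camera_params('scene')['world_from_camera'],camera_params('top')['world_from_camera'])
a=cv2.imread('pics/s0.png');b=cv2.imread('pics/t0.png')
E
```

```text
{'clock': 0.1, 'qpos': array([-1.11240177e+00,  3.53570734e-01,  1.63406933e+00,  2.70534805e-05,
        1.15519650e+00, -2.39184545e-03]), 'qvel': array([ 8.43400245e-04, -3.35109029e-03, -8.56075042e-04,  3.30092976e-05,
        6.86725676e-04, -1.03181470e-03]), 'joint_efforts': array([ 1.04350569e-03, -6.06361198e+01, -3.42818391e+01,  1.29695870e-06,
        3.90976100e-03, -2.30132798e-05]), 'eef_pos': array([ 277.72915159, -559.42152   ,  230.63775385]), 'tcp_rot': array([-3.14034881e+00, -2.77120948e-05,  4.60775449e-01]), 'contact_force': array([ 0.40191985,  0.5719868 , -0.25848316]), 'wrist_torque': array([ 0.04720007,  0.00105498, -0.02228189]), 'grasp_force': 0.0, 'opening': 0.9986293814972268}
[[-5.16756344e-01  7.45632932e-01 -4.20707039e-01  1.14062272e+03]
 [ 8.56084080e-01  4.44807023e-01 -2.63185791e-01  3.86309475e+02]
 [-9.10654791e-03 -4.96163525e-01 -8.68181333e-01  1.30482213e+03]
 [ 0.00000000e+00  0.00000000e+00  0.00000000e+00  1.00000000e+00]] [[-2.13744859e-02 -9.96848751e-01  7.63917513e-02  4.50119483e+02]
 [-9.99726583e-01  2.05864331e-02 -1.10886534e-02  2.71299497e+01]
 [ 9.48107662e-03 -7.66078788e-02 -9.97016220e-01  1.63001029e+03]
 [ 0.00000000e+00  0.00000000e+00  0.00000000e+00  1.00000000e+00]]
```

View pics/s0.png

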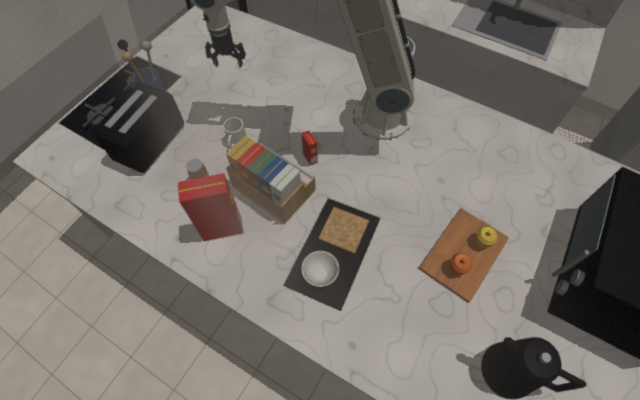

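View pics/t0.png

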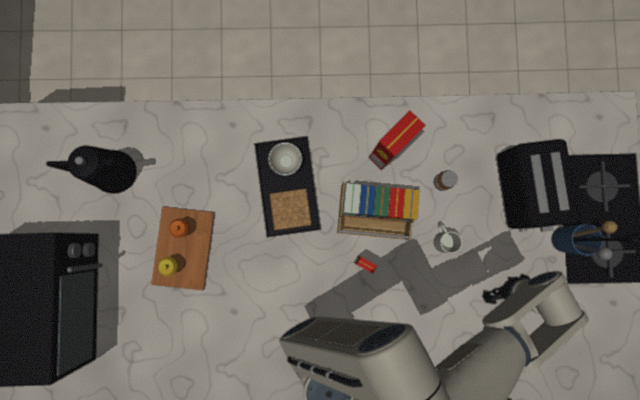

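The top view shows three red candidates: a big carton at (398,140), a small one at (366,263), and one in the rack at about (396,202). The one in the rack fits, being middle-sized and touching cartons on both sides. I'll confirm with a crop and measure.

```bash
python3 - <<'E'
from h import *
a=cv2.imread('pics/t0.png')[100:250,230:470]; cv2.imwrite('pics/c1.png',cv2.resize(a,None,fx=3.3,fy=3.3,interpolation=cv2.INTER_CUBIC))
for n in('t0','s0'):
    p,P=cloud(n); hsv=cv2.cvtColor(p,cv2.COLOR_RGB2HSV)
    X,Y,Z=P[...,0],P[...,1],P[...,2]
    box=(X>350)&(X<950)&(abs(Y)<500)
    m=box&(abs(Z-206)<8)
    # cluster tops: rack region
    nl,l,st,c=cv2.connectedComponentsWithStats(m.astype(np.uint8))
    for i in range(1,nl):
        if st[i,4]>40:
            q=np.c_[X[l==i],Y[l==i]].astype(np.float32); print(n,'top206',st[i],cv2.minAreaRect(q),np.median(Z[l==i]))
    red=box&((hsv[...,0]<6)|(hsv[...,0]>174))&(hsv[...,1]>150)&(hsv[...,2]>60)
    nl,l,st,c=cv2.connectedComponentsWithStats(red.astype(np.uint8))
    for i in range(1,nl):
        if st[i,4]>25: s=l==i; print(n,'red',c[i].round(),st[i,4],np.nanmin(P[s],0).round(),np.nanmax(P[s],0).round(),np.nanmedian(P[s],0).round())
E
```

```text
t0 top206 [ 344  183   76   36 2128] ((568.5842895507812, -202.64080810546875), (252.04312133789062, 100.80708312988281), 83.38001251220703) 207.28896482297262
t0 red [399. 136.] 956 [ 708. -333.  116.] [ 851. -188.  299.] [ 770. -251.  291.]
t0 red [396. 202.] 324 [ 511. -278.  185.] [ 611. -222.  215.] [ 561. -248.  207.]
t0 red [365. 261.] 49 [ 350. -179.   95.] [ 376. -129.  140.] [ 362. -147.  132.]
s0 top206 [ 226  136   74   56 1808] ((570.7068481445312, -200.32029724121094), (253.34555053710938, 101.72148132324219), 82.7765121459961) 203.88300895668453
s0 top206 [186 199  47  17 120] ((807.521240234375, -234.18336486816406), (23.29815673828125, 147.56040954589844), 50.95826721191406) 205.69092417206434
s0 red [310. 145.] 104 [ 351. -179.   53.] [ 381. -118.  137.] [ 366. -131.  126.]
s0 red [252. 149.] 53 [ 516. -273.  200.] [ 568. -254.  209.] [ 541. -261.  204.]
s0 red [257. 153.] 81 [ 517. -249.  199.] [ 586. -225.  209.] [ 550. -237.  204.]
s0 red [183. 185.] 63 [ 795. -328.  283.] [ 826. -296.  293.] [ 808. -313.  288.]
s0 red [187. 195.] 150 [ 805. -308.  284.] [ 855. -249.  295.] [ 829. -280.  288.]
```

View pics/c1.png

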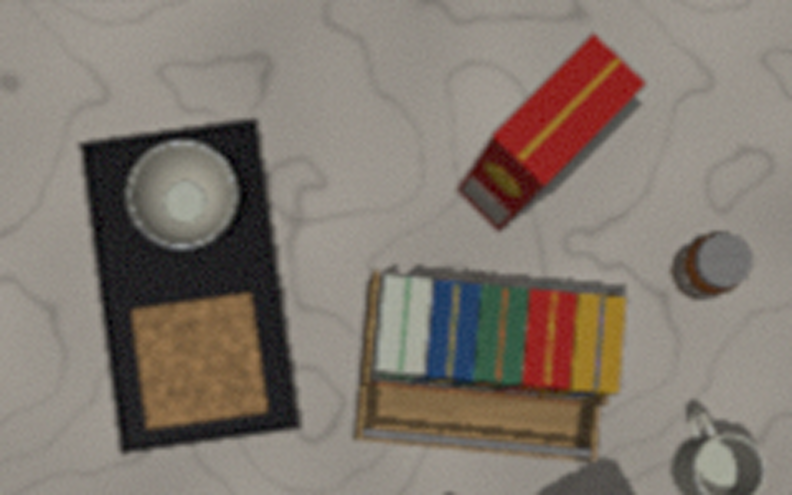

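The crop confirms it: the rack row runs white, blue, green, red, yellow, with red at crop (550,335). The big red carton is behind the rack and the small one is on the worktop, so the rack's red carton is the middle-sized one. Next I'll fit the rack, mat and big carton precisely.

```bash
cat >> h.py <<'E'
def go(pos,yaw,tilt=0.0):
    """target TCP pos mm; yaw deg; tilt deg: fingers lean so they point forward-down"""
    s=sensors.sense(); R0=R.from_euler('xyz',s['tcp_rot']); 
    Rt=R.from_euler('z',yaw,degrees=True)*R.from_euler('x',180,degrees=True)*R.from_euler('y',tilt,degrees=True)
    rel=(R0.inv()*Rt).as_rotvec(); sh=R0.inv().apply(np.array(pos)-s['eef_pos'])/1000
    print('t',round(s['clock'],2),'turn',rel.round(4),'shift',sh.round(4),'| pos',s['eef_pos'].round(1),'rpy',s['tcp_rot'].round(3),'F',s['contact_force'].round(1),'q',s['qpos'].round(2))
E
python3 - <<'E'
from h import *
print('tilt check z dir',(R.from_euler('x',180,degrees=True)*R.from_euler('y',36,degrees=True)).apply([0,0,1]).round(2))
for n in('t0','s0'):
    p,P=cloud(n); hsv=cv2.cvtColor(p,cv2.COLOR_RGB2HSV); X,Y,Z=np.moveaxis(P,2,0)
    m=(X>450)&(X<760)&(abs(Y-60)<130)&(abs(Z-12)<12)&(hsv[...,1]>70)&(hsv[...,2]>90)&(hsv[...,0]<25)
    nl,l,st,c=cv2.connectedComponentsWithStats(cv2.morphologyEx(m.astype(np.uint8),cv2.MORPH_OPEN,np.ones((3,3),np.uint8)))
    i=1+np.argmax(st[1:,4]); s=l==i
    print(n,'mat',c[i].round(),st[i,4],cv2.minAreaRect(P[s][:,:2].astype(np.float32)),P[s].mean(0).round(1))
    m=(X>650)&(X<900)&(Y<-150)&(Y>-380)&(Z>270)&(Z<310)
    print(n,'big top',cv2.boxPoints(cv2.minAreaRect(P[m][:,:2].astype(np.float32))).round(),np.median(Z[m]))
    # rack yaw / center by trimmed tops; yellow|red|green colour centroids on top face
    T=(abs(Z-206)<9)&(X>490)&(X<650)&(Y>-340)&(Y<-60)
    for nm,lo,hi in(('yel',15,32),('red',175,5),('grn',40,85),('blu',100,125)):
        h=hsv[...,0]; k=T&(hsv[...,1]>90)&(((h>=lo)&(h<=hi)) if lo<hi else ((h>=lo)|(h<=hi)))
        print(n,nm,k.sum(),P[k].mean(0).round(1))
E
```

```text
tilt check z dir [ 0.59 -0.   -0.81]
t0 mat [290. 209.] 1279 ((559.7196655273438, 122.02861022949219), (140.3893280029297, 141.5779266357422), 6.780694961547852) [558.6 119.8  13.3]
t0 big top [[ 705. -233.]
 [ 805. -339.]
 [ 856. -291.]
 [ 756. -185.]] 291.47315612900206
t0 yel 448 [ 557.4 -290.1  207.4]
t0 red 328 [ 562.3 -249.7  207.4]
t0 grn 252 [ 567.  -199.1  207.5]
t0 blu 318 [ 572.9 -152.2  207.5]
s0 mat [343. 229.] 1360 ((560.004638671875, 121.78190612792969), (150.05792236328125, 142.9330596923828), 7.232056140899658) [560.9 121.    9.7]
s0 big top [[ 706. -232.]
 [ 805. -339.]
 [ 861. -286.]
 [ 762. -180.]] 287.6408353625241
s0 yel 318 [ 560.7 -293.4  204.1]
s0 red 261 [ 565.8 -249.5  203.8]
s0 grn 0 [nan nan nan]
s0 blu 202 [ 570.  -149.9  204.1]<stdin>:15: RuntimeWarning: Mean of empty slice.
  ret = um.true_divide(
```

```bash
python3 - <<'E'
from h import *
go([639,-259.6,350],-6.9)
E
```

```text
t 0.1 turn [-1.200e-03  3.000e-04  5.812e-01] shift [ 0.4569 -0.1081 -0.1192] | pos [ 277.7 -559.4  230.6] rpy [-3.14  -0.     0.461] F [ 0.4  0.6 -0.3] q [-1.11  0.35  1.63  0.    1.16 -0.  ]
```

>>> {"fn": "move_arm", "kwargs": {
  "motion": [
    [0,0,0.05,0.03,-0.01,-0.06,0],
    [0,0,0.15,0.07,-0.02,-0.1,0],
    [0,0,0.25,0.12,-0.03,-0.12,0],
    [0,0,0.35,0.18,-0.045,-0.12,0],
    [0,0,0.45,0.24,-0.057,-0.12,0],
    [0,0,0.55,0.3,-0.071,-0.12,0],
    [0,0,0.581,0.36,-0.085,-0.12,0],
    [-0.001,0,0.581,0.415,-0.098,-0.12,0]
  ],
  "grip_force": 60
}}

```text
clock: 1.1
eef_pos: [607.4, -285.8, 350.9]
tcp_rot: [3.141, 0.0, -0.12]
contact_force: [0.9, -0.7, 0.5]
opening: 0.004
grasp_force: 0.0
```

```bash
python3 - <<'E'
from h import *
go([639,-259.6,350],-6.9)
E
```

```text
t 1.1 turn [0.0008 0.0003 0.0001] shift [ 0.0283 -0.0298  0.0008] | pos [ 607.4 -285.8  350.9] rpy [ 3.141  0.    -0.12 ] F [ 0.9 -0.7  0.5] q [-0.44  0.35  1.38 -0.    1.41  1.25]
```

>>> {"fn": "move_arm", "kwargs": {
  "motion": [
    [0,0,0,0.0285,-0.03,0.001,0],
    [0,0,0,0.0285,-0.03,0.001,0],
    [0,0,0,0.0285,-0.03,0.03,0],
    [0,0,0,0.0285,-0.03,0.06,0],
    [0,0,0,0.0285,-0.03,0.09,0],
    [0,0,0,0.0285,-0.03,0.11,0],
    [0,0,0,0.0285,-0.03,0.11,0],
    [0,0,0,0.0285,-0.03,0.11,0]
  ]
}}

```text
clock: 2.1
eef_pos: [638.4, -261.7, 242.5]
tcp_rot: [3.14, -0.002, -0.12]
contact_force: [-0.1, 0.1, -0.1]
opening: 0.002
grasp_force: 0.0
```

```bash
python3 - <<'E'
from h import *
go([639,-259.6,183],-6.9); save('top','t1'); save('scene','s1'); save('wrist','w1')
a=cv2.imread('pics/t1.png')[130:250,330:450];b=cv2.imread('pics/s1.png')[90:210,190:310]
f=lambda x:cv2.resize(x,(395,395),interpolation=cv2.INTER_CUBIC)
cv2.imwrite('pics/c2.png',np.hstack([f(a),f(b)]))
E
```

```text
t 2.1 turn [ 0.0014 -0.0017 -0.    ] shift [ 0.0002 -0.0023  0.0595] | pos [ 638.4 -261.7  242.5] rpy [ 3.14e+00 -2.00e-03 -1.20e-01] F [-0.1  0.1 -0.1] q [-0.39  0.44  1.47 -0.    1.22  1.3 ]
```

View pics/c2.png

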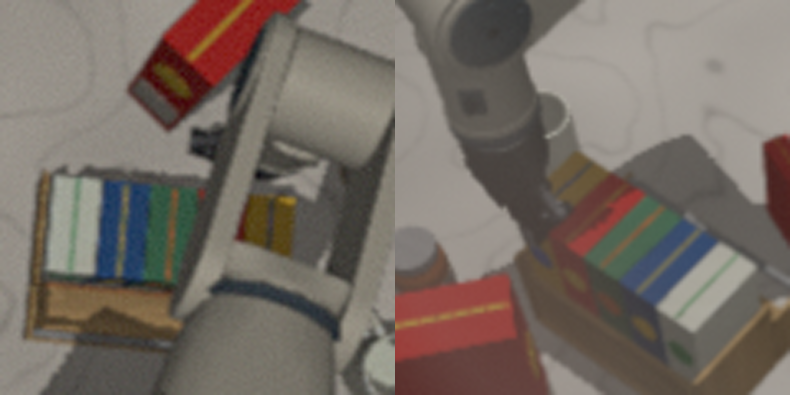

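View pics/w1.png

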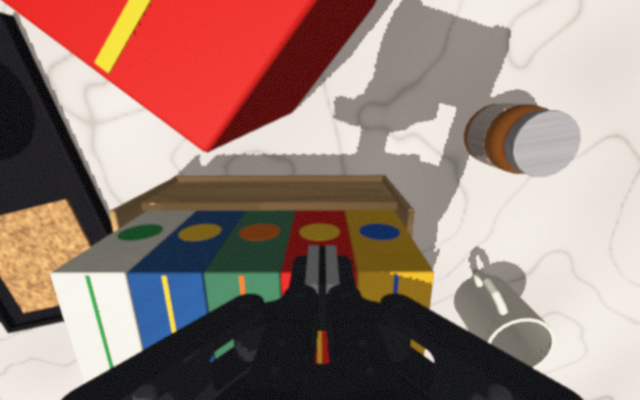

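The crops show the fingers coming down behind the red carton. In the wrist view they sit at columns 306–338 against red's back face at 282–350, so they're centred. Descending.

>>> {"fn": "move_arm", "kwargs": {
  "motion": [
    [0,0,0,0.0,-0.002,0.015,0],
    [0,0,0,0,-0.002,0.03,0],
    [0,0,0,0,-0.002,0.045,0],
    [0,0,0,0,-0.002,0.06,0],
    [0,0,0,0,-0.002,0.06,0],
    [0,0,0,-0.005,-0.002,0.06,0],
    [0,0,0,-0.009,-0.002,0.06,0],
    [0,0,0,-0.013,-0.002,0.06,0]
  ]
}}

```text
clock: 3.25
eef_pos: [625.2, -257.8, 181.9]
tcp_rot: [3.14, -0.001, -0.12]
contact_force: [-0.7, 0.2, 0.1]
opening: 0.004
grasp_force: 0.0
```

>>> {"fn": "move_arm", "kwargs": {
  "motion": [
    [0,0,0,-0.006,0,0,0],
    [0,0,0,-0.012,0,0,0],
    [0,0,0,-0.018,0,0,0],
    [0,0,0,-0.024,0,0,0],
    [0,0,0,-0.03,0,0,0],
    [0,0,0,-0.036,0,0,0],
    [0,0,0,-0.042,0,0,0],
    [0,0,0,-0.048,0,0,0]
  ]
}}

```text
clock: 4.25
eef_pos: [577.2, -251.9, 181.2]
tcp_rot: [3.141, -0.0, -0.12]
contact_force: [0.1, 0.1, 0.8]
opening: 0.001
grasp_force: 0.4
```

```bash
python3 - <<'E'
from h import *
go([563.7,-250.5,183],-6.9); save('scene','s2'); save('wrist','w2')
b=cv2.imread('pics/s2.png')[90:210,190:310]; w=cv2.imread('pics/w2.png')
cv2.imwrite('pics/c3.png',np.hstack([cv2.resize(b,(300,300),interpolation=cv2.INTER_CUBIC),cv2.resize(w,(480,300))]))
E
```

```text
t 4.25 turn [ 0.0009 -0.0001  0.0002] shift [-0.0136  0.0002 -0.0018] | pos [ 577.2 -251.9  181.2] rpy [ 3.141 -0.    -0.12 ] F [0.1 0.1 0.8] q [-0.41  0.41  1.67 -0.    1.06  1.28]
```

View pics/c3.png

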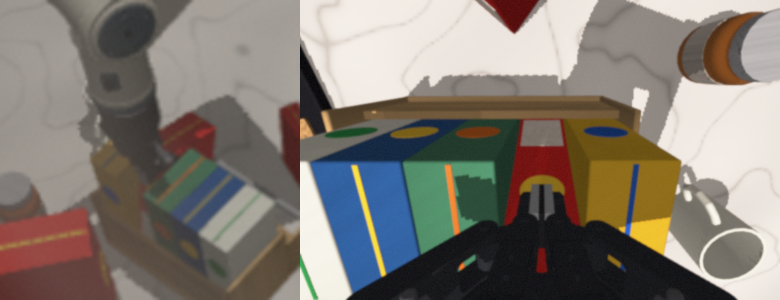

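The red carton is tilting forward. The wrist view shows its white panel between green and yellow at (543,132), and the neighbours are upright. Continuing the pull.

>>> {"fn": "move_arm", "kwargs": {
  "motion": [
    [0,0,0,-0.005,0,-0.001,0],
    [0,0,0,-0.01,0,-0.002,0],
    [0,0,0,-0.015,0,-0.002,0],
    [0,0,0,-0.02,0,-0.002,0],
    [0,0,0,-0.025,0,-0.002,0],
    [0,0,0,-0.03,0,-0.002,0],
    [0,0,0,-0.035,0,-0.002,0],
    [0,0,0,-0.04,0,-0.002,0]
  ]
}}

```text
clock: 5.35
eef_pos: [537.5, -247.1, 183.2]
tcp_rot: [3.141, -0.0, -0.12]
contact_force: [-0.0, 0.0, -0.2]
opening: -0.0
grasp_force: 0.0
```

```bash
python3 - <<'E'
from h import *
go([563.7,-250.5,183],-6.9); save('top','t3');save('scene','s3');save('wrist','w3')
b=cv2.imread('pics/s3.png')[90:210,190:310]; w=cv2.imread('pics/w3.png')
cv2.imwrite('pics/c4.png',np.hstack([cv2.resize(b,(300,300),interpolation=cv2.INTER_CUBIC),cv2.resize(w,(480,300))]))
E
```

```text
t 5.35 turn [ 0.0009 -0.0001  0.0002] shift [0.0264 0.0002 0.0002] | pos [ 537.5 -247.1  183.2] rpy [ 3.141 -0.    -0.12 ] F [-0.   0.  -0.2] q [-0.43  0.35  1.75 -0.    1.04  1.26]
```

View pics/c4.png

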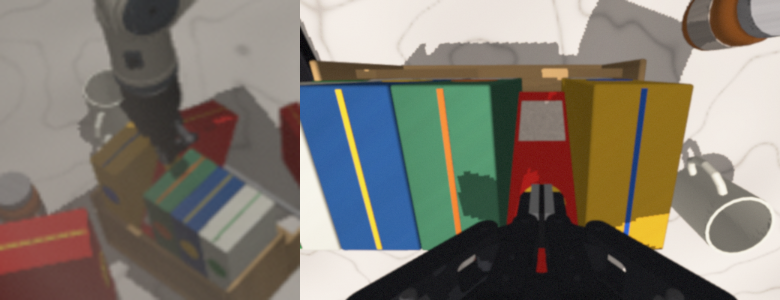

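>>> {"fn": "move_arm", "kwargs": {
  "motion": [
    [0,0,0,0.012,0,0,0],
    [0,0,0,0.012,0,-0.03,0],
    [0,0,0,0.012,0,-0.08,0.0],
    [0,0,0,0.012,0,-0.13,0.085],
    [0,0,0,0.0,0,-0.18,0.085],
    [0,0.1,0,0.0,0,-0.2,0.085],
    [0,0.1,0,0.0,0,-0.2,0.085],
    [0,0.1,0,0.0,0,-0.2,0.085]
  ]
}}

```text
clock: 6.5
eef_pos: [537.9, -246.9, 382.2]
tcp_rot: [3.141, -0.098, -0.12]
contact_force: [-0.3, 0.9, -1.6]
opening: 0.998
grasp_force: 0.0
```

```bash
python3 - <<'E'
from h import *
from scipy.linalg import svd
save('top','t4');save('scene','s4');save('wrist','w4')
ex=np.array([.9928,-.1201]);c=np.array([563.7,-250.5]);ey=np.array([.1201,.9928])
for n in('t4','s4','w4'):
    p,P=cloud(n); hsv=cv2.cvtColor(p,cv2.COLOR_RGB2HSV); h=hsv[...,0]
    Q=np.dstack([(P[...,:2]-c)@ex,(P[...,:2]-c)@ey,P[...,2]])
    k=((h<6)|(h>174))&(hsv[...,1]>140)&(abs(Q[...,1])<40)&(Q[...,0]>-220)&(Q[...,0]<60)&(Q[...,2]<240)&(Q[...,2]>40)
    q=Q[k]
    if len(q)<30: print(n,len(q));continue
    print(n,len(q),'min',np.percentile(q,1,0).round(),'max',np.percentile(q,99,0).round())
    for it,name in enumerate(('f1','f2')):   # RANSAC planes
        best=None;rng=np.random.default_rng(0)
        for _ in range(300):
            a=q[rng.choice(len(q),3,False)];nn=np.cross(a[1]-a[0],a[2]-a[0]);L=np.linalg.norm(nn)
            if L<1:continue
            inl=abs((q-a[0])@(nn/L))<4
            if best is None or inl.sum()>best.sum():best=inl
        a=q[best];m=a.mean(0);nv=svd(a-m)[2][2];nv*=np.sign(nv[2]);print(' ',name,best.sum(),m.round(1),nv.round(3),'y',np.percentile(a[:,1],[2,98]).round());q=q[~best]
        if len(q)<60:break
go([0,0,0],-6.9,36)
for z,x in((244,-161),(155,-96.5)):
    go([*(c+x*ex),z],-6.9,36)
E
```

```text
t4 392 min [-160.  -23.   70.] max [ 28.  23. 228.]
  f1 185 [-97.7  20.7 171.1] [-0.024  0.999  0.027] y [15. 23.]
  f2 111 [-51.2  -1.7 182.7] [0.805 0.005 0.594] y [-22.  15.]
s4 394 min [-157.  -18.  117.] max [-57.  26. 224.]
  f1 230 [-105.1   22.9  172.5] [-0.009  1.     0.013] y [19. 26.]
  f2 93 [-69.9   1.5 204.7] [ 0.787 -0.085  0.612] y [-17.  17.]
w4 4719 min [-160.  -24.   70.] max [ 31.  24. 225.]
  f1 3291 [-46.8  -0.5 174.7] [0.803 0.003 0.596] y [-24.  23.]
  f2 1426 [-122.5   -0.4  198.2] [-0.594 -0.002  0.804] y [-24.  23.]
t 6.65 turn [-1.000e-04  5.312e-01  5.000e-04] shift [-0.598  -0.1807  0.3251] | pos [ 538.  -246.8  381.6] rpy [ 3.141 -0.097 -0.12 ] F [-0.4 -0.6  0.3] q [-0.45  0.14  1.58  0.03  1.33  1.23]
t 6.65 turn [-1.000e-04  5.312e-01  5.000e-04] shift [-0.1478  0.0005  0.1238] | pos [ 538.  -246.8  381.6] rpy [ 3.141 -0.097 -0.12 ] F [-0.4 -0.6  0.3] q [-0.45  0.14  1.58  0.03  1.33  1.23]
t 6.65 turn [-1.000e-04  5.312e-01  5.000e-04] shift [-0.0922  0.0005  0.2187] | pos [ 538.  -246.8  381.6] rpy [ 3.141 -0.097 -0.12 ] F [-0.4 -0.6  0.3] q [-0.45  0.14  1.58  0.03  1.33  1.23]
```

The carton leans on the rail at about 36.5°, where it was expected. Moving to the pre-grasp.

>>> {"fn": "move_arm", "kwargs": {
  "motion": [
    [0,0.08,0,-0.04,0,0,0.085],
    [0,0.2,0,-0.08,0,0.02,0.085],
    [0,0.35,0,-0.12,0,0.05,0.085],
    [0,0.5,0,-0.148,0,0.08,0.085],
    [0,0.535,0,-0.148,0.001,0.11,0.085],
    [0,0.535,0,-0.148,0.001,0.124,0.085],
    [0,0.535,0,-0.148,0.001,0.124,0.085],
    [0,0.535,0,-0.148,0.001,0.124,0.085]
  ]
}}

```text
clock: 7.65
eef_pos: [404.5, -232.2, 245.5]
tcp_rot: [3.14, -0.635, -0.119]
contact_force: [-0.3, 0.5, 0.7]
opening: 0.995
grasp_force: 0.0
```

```bash
python3 - <<'E'
from h import *
ex=np.array([.9928,-.1201]);c=np.array([563.7,-250.5])
go([*(c-96.5*ex),155],-6.9,36.3)
save('wrist','w5')
E
```

```text
t 7.65 turn [ 0.0002 -0.0017  0.0012] shift [-0.0024 -0.001   0.1107] | pos [ 404.5 -232.2  245.5] rpy [ 3.14  -0.635 -0.119] F [-0.3  0.5  0.7] q [-0.8  -0.14  2.33  0.77  0.57  0.31]
```

View pics/w5.png

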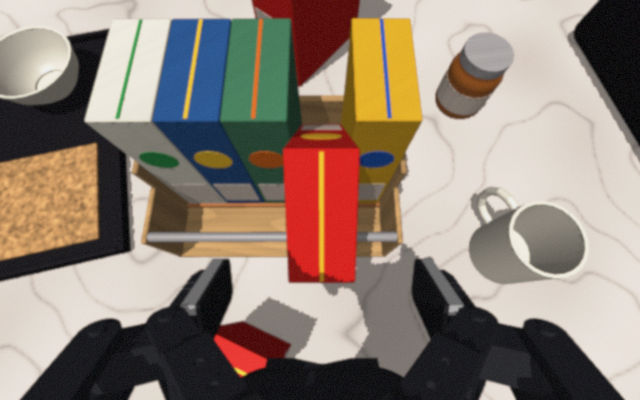

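The wrist view shows red leaning clear of the others, its stripe at column 320, midway between the fingers at 225 and 420. Advancing.

>>> {"fn": "move_arm", "kwargs": {
  "motion": [
    [0,0,0,-0.002,-0.001,0.02,0.085],
    [0,0,0,-0.002,-0.001,0.04,0.085],
    [0,0,0,-0.002,-0.001,0.06,0.085],
    [0,0,0,-0.002,-0.001,0.08,0.085],
    [0,0,0,-0.002,-0.001,0.095,0.085],
    [0,0,0,-0.002,-0.001,0.105,0.085],
    [0,0,0,-0.002,-0.001,0.11,0.085],
    [0,0,0,-0.002,-0.001,0.11,0.085]
  ]
}}

```text
clock: 8.7
eef_pos: [467.7, -238.7, 155.6]
tcp_rot: [3.14, -0.636, -0.119]
contact_force: [-0.2, 0.9, 0.3]
opening: 0.997
grasp_force: 0.0
```

>>> {"fn": "move_arm", "kwargs": {
  "motion": [
    [0,0,0,0,0,0,0.06],
    [0,0,0,0,0,0,0.053],
    [0,0,0,0,0,0,0.045],
    [0,0,0,0,0,0,0.04],
    [0,0,0,0,0,0,0.04],
    [0,0,0,0,0,0,0.04]
  ],
  "grip_force": 60
}}

```text
clock: 9.45
eef_pos: [467.4, -238.9, 155.8]
tcp_rot: [3.14, -0.636, -0.119]
contact_force: [-2.8, 0.5, 5.4]
opening: 0.576
grasp_force: 60.8
```

```bash
python3 - <<'E'
from h import *
ex=np.array([.9928,-.1201]);c=np.array([563.7,-250.5])
go([*(c-96.5*ex),155],-6.9,36.3)
p=sensors.sense()['eef_pos']
print('lift 1');go([*(p[:2]-30*ex),p[2]+80],-6.9,36.3)
print('lift 2');go([*(p[:2]-100*ex),p[2]+190],-6.9,36.3)
print(sensors.sense()['grasp_force'],sensors.sense()['opening'])
E
```

```text
t 9.45 turn [ 0.0009 -0.0025  0.0008] shift [-0.     -0.      0.0009] | pos [ 467.4 -238.9  155.8] rpy [ 3.14  -0.636 -0.119] F [-2.8  0.5  5.4] q [-0.68  0.14  2.33  1.26  0.34 -0.14]
lift 1
t 9.45 turn [ 0.0009 -0.0025  0.0008] shift [ 0.0234  0.0001 -0.0822] | pos [ 467.4 -238.9  155.8] rpy [ 3.14  -0.636 -0.119] F [-2.8  0.5  5.4] q [-0.68  0.14  2.33  1.26  0.34 -0.14]
lift 2
t 9.45 turn [ 0.0009 -0.0025  0.0008] shift [ 3.240e-02  2.000e-04 -2.122e-01] | pos [ 467.4 -238.9  155.8] rpy [ 3.14  -0.636 -0.119] F [-2.8  0.5  5.4] q [-0.68  0.14  2.33  1.26  0.34 -0.14]
60.836981534957886 0.5756110085722677
```

>>> {"fn": "move_arm", "kwargs": {
  "motion": [
    [0,0,0,0.003,0,-0.008,0.04],
    [0,0,0,0.006,0,-0.018,0.04],
    [0,0,0,0.009,0,-0.03,0.04],
    [0,0,0,0.012,0,-0.042,0.04],
    [0,0,0,0.015,0,-0.054,0.04],
    [0,0,0,0.018,0,-0.066,0.04],
    [0,0,0,0.021,0,-0.078,0.04],
    [0,0,0,0.023,0,-0.09,0.04]
  ]
}}

```text
clock: 10.45
eef_pos: [431.9, -234.1, 241.2]
tcp_rot: [3.141, -0.634, -0.12]
contact_force: [0.2, -1.2, -2.3]
opening: 0.581
grasp_force: 62.4
```

>>> {"fn": "move_arm", "kwargs": {
  "motion": [
    [0,0,0,0.002,0,-0.015,0.04],
    [0,0,0,0.004,0,-0.03,0.04],
    [0,0,0,0.006,0,-0.05,0.04],
    [0,0,0,0.008,0,-0.07,0.04],
    [0,0,0,0.01,0,-0.09,0.04],
    [0,0,0,0.012,0,-0.11,0.04],
    [0,0,0,0.012,0,-0.125,0.04],
    [0,0,0,0.012,0,-0.125,0.04]
  ]
}}

```text
clock: 11.45
eef_pos: [368.1, -226.7, 349.5]
tcp_rot: [3.139, -0.636, -0.119]
contact_force: [-0.1, 0.5, -2.5]
opening: 0.578
grasp_force: 62.7
```

```bash
python3 - <<'E'
from h import *
go([480,-100,410],-6.9,0)
go([560,121,350],6.8,0)
print(sensors.sense()['grasp_force'],sensors.sense()['opening'])
save('scene','s6');save('wrist','w6')
b=cv2.imread('pics/s6.png')[60:260,170:370]; w=cv2.imread('pics/w6.png')
cv2.imwrite('pics/c6.png',np.hstack([cv2.resize(b,(300,300),interpolation=cv2.INTER_CUBIC),cv2.resize(w,(480,300))]))
E
```

```text
t 11.45 turn [ 2.000e-03 -6.357e-01  2.000e-04] shift [ 0.1132 -0.1392  0.0079] | pos [ 368.1 -226.7  349.5] rpy [ 3.139 -0.636 -0.119] F [-0.1  0.5 -2.5] q [-0.89 -0.35  2.22  0.57  0.86  0.52]
t 11.45 turn [ 0.0779 -0.6324 -0.2308] shift [ 0.1203 -0.3683  0.0872] | pos [ 368.1 -226.7  349.5] rpy [ 3.139 -0.636 -0.119] F [-0.1  0.5 -2.5] q [-0.89 -0.35  2.22  0.57  0.86  0.52]
62.68809914588928 0.5775537164660327
```

View pics/c6.png

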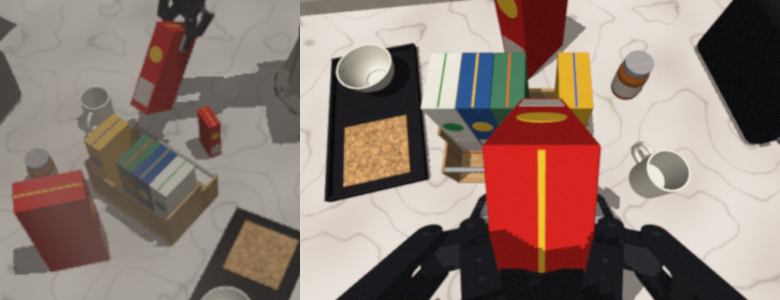

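The red carton is held and lifted clear, and the four others are upright. Swinging it upright and over towards the tray.

>>> {"fn": "move_arm", "kwargs": {
  "motion": [
    [0,-0.05,0,0.015,-0.02,0.001,0.04],
    [0,-0.14,0,0.033,-0.042,0.002,0.04],
    [0,-0.24,0,0.051,-0.064,0.003,0.04],
    [0,-0.34,0,0.07,-0.086,0.004,0.04],
    [0,-0.44,0,0.088,-0.108,0.005,0.04],
    [0,-0.54,0,0.104,-0.128,0.007,0.04],
    [0,-0.61,0,0.112,-0.138,0.008,0.04],
    [0,-0.636,0,0.113,-0.139,0.008,0.04]
  ]
}}

```text
clock: 12.55
eef_pos: [481.4, -99.0, 408.2]
tcp_rot: [3.141, 0.004, -0.118]
contact_force: [-0.4, 0.4, -3.2]
opening: 0.579
grasp_force: 63.5
```

```bash
python3 - <<'E'
from h import *
go([560,121,300],6.8,0)
E
```

```text
t 12.55 turn [-2.000e-04  3.600e-03 -2.367e-01] shift [ 0.0525 -0.2277  0.1079] | pos [481.4 -99.  408.2] rpy [ 3.141  0.004 -0.118] F [-0.4  0.4 -3.2] q [-0.21  0.01  1.66 -0.    1.47  1.48]
```

>>> {"fn": "move_arm", "kwargs": {
  "motion": [
    [0,0,-0.02,0.005,-0.02,0,0.04],
    [0,0,-0.06,0.013,-0.055,0,0.04],
    [0,0,-0.1,0.023,-0.1,0.01,0.04],
    [0,0,-0.15,0.034,-0.145,0.03,0.04],
    [0,0,-0.19,0.043,-0.185,0.055,0.04],
    [0,0.003,-0.22,0.05,-0.215,0.08,0.04],
    [0,0.004,-0.237,0.0525,-0.228,0.1,0.04],
    [0,0.004,-0.237,0.0525,-0.228,0.108,0.04]
  ]
}}

```text
clock: 13.55
eef_pos: [558.6, 120.2, 299.3]
tcp_rot: [3.14, -0.0, 0.118]
contact_force: [-0.6, -0.3, -1.6]
opening: 0.576
grasp_force: 63.6
```

```bash
python3 - <<'E'
from h import *
save('wrist','w7');save('scene','s7');save('top','t7')
s=sensors.sense();Rt=R.from_euler('xyz',s['tcp_rot'])
for n in ('w7','s7','t7'):
    p,P=cloud(n); hsv=cv2.cvtColor(p,cv2.COLOR_RGB2HSV); h=hsv[...,0]
    k=((h<6)|(h>174))&(hsv[...,1]>140)&(abs(P[...,0]-560)<100)&(abs(P[...,1]-121)<80)&(P[...,2]>40)
    q=P[k];print(n,len(q))
    if len(q)<50:continue
    print(np.percentile(q,[1,99],0).round())
    for i in range(2):
        best=None;rng=np.random.default_rng(0)
        for _ in range(300):
            a=q[rng.choice(len(q),3,False)];nn=np.cross(a[1]-a[0],a[2]-a[0]);L=np.linalg.norm(nn)
            if L<1:continue
            inl=abs((q-a[0])@(nn/L))<3
            if best is None or inl.sum()>best.sum():best=inl
        a=q[best];m=a.mean(0);nv=np.linalg.svd(a-m,full_matrices=False)[2][2];print(' ',best.sum(),m.round(1),nv.round(3),np.percentile(a,[1,99],0).round().tolist());q=q[~best]
        if len(q)<60:break
go([560,121,165],6.8,0)
b=cv2.imread('pics/s7.png')[130:330,240:440]; w=cv2.imread('pics/w7.png')
cv2.imwrite('pics/c7.png',np.hstack([cv2.resize(b,(300,300),interpolation=cv2.INTER_CUBIC),cv2.resize(w,(480,300))]))
E
```

```text
w7 26910
[[546.  97. 245.]
 [612. 147. 353.]]
  22306 [581.8 121.6 348.6] [0.006 0.003 1.   ] [[546.0, 97.0, 346.0], [611.0, 147.0, 350.0]]
  4270 [609.7 124.6 311.4] [-0.993 -0.117 -0.001] [[607.0, 101.0, 231.0], [612.0, 148.0, 344.0]]
s7 629
[[533. 100. 159.]
 [615. 149. 363.]]
  250 [611.1 128.5 287.4] [-0.99  -0.144  0.002] [[605.0, 104.0, 156.0], [616.0, 149.0, 350.0]]
  193 [574.6 144.6 257. ] [ 0.12  -0.993 -0.008] [[528.0, 139.0, 159.0], [611.0, 149.0, 349.0]]
t7 111
[[510.  87. 264.]
 [540. 136. 432.]]
  67 [521.1 108.8 350.4] [ 0.03   0.012 -0.999] [[510.0, 89.0, 348.0], [537.0, 136.0, 353.0]]
t 13.7 turn [ 0.0015 -0.0026 -0.0027] shift [ 0.0006 -0.002   0.1363] | pos [559.3 119.1 301.3] rpy [ 3.14e+00 -3.00e-03  1.16e-01] F [-0.1  0.3 -2.4] q [ 0.21  0.21  1.67 -0.    1.26  1.66]
```

View pics/c7.png

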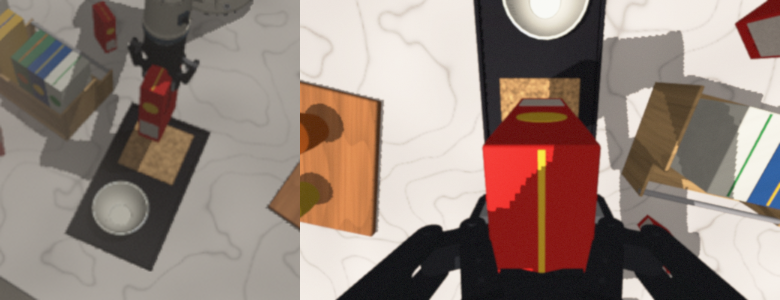

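The carton is upright and centred over the mat, with its underside about 152 mm below the TCP, so touchdown should come at TCP z of about 164. Lowering.

>>> {"fn": "move_arm", "kwargs": {
  "motion": [
    [0,-0.002,-0.002,0,-0.002,0.02,0.04],
    [0,-0.002,-0.002,0,-0.002,0.045,0.04],
    [0,-0.002,-0.002,0,-0.002,0.07,0.04],
    [0,-0.002,-0.002,0,-0.002,0.09,0.04],
    [0,-0.002,-0.002,0,-0.002,0.108,0.04],
    [0,-0.002,-0.002,0,-0.002,0.12,0.04],
    [0,-0.002,-0.002,0,-0.002,0.126,0.04],
    [0,-0.002,-0.002,0,-0.002,0.128,0.04]
  ]
}}

```text
clock: 14.7
eef_pos: [559.9, 121.9, 173.4]
tcp_rot: [3.14, -0.001, 0.119]
contact_force: [-0.3, 0.2, -3.0]
opening: 0.577
grasp_force: 63.8
```

>>> {"fn": "move_arm", "kwargs": {
  "motion": [
    [0,0,0,0,0,0.001,0.04],
    [0,0,0,0,0,0.002,0.04],
    [0,0,0,0,0,0.003,0.04],
    [0,0,0,0,0,0.004,0.04]
  ]
}}

```text
clock: 15.2
eef_pos: [559.8, 121.9, 169.5]
tcp_rot: [3.14, -0.001, 0.119]
contact_force: [0.5, -0.2, -2.2]
opening: 0.582
grasp_force: 63.8
```

>>> {"fn": "move_arm", "kwargs": {
  "motion": [
    [0,0,0,0,0,0.001,0.04],
    [0,0,0,0,0,0.002,0.04],
    [0,0,0,0,0,0.003,0.04],
    [0,0,0,0,0,0.004,0.04]
  ]
}}

```text
clock: 15.7
eef_pos: [559.8, 121.8, 165.3]
tcp_rot: [3.14, -0.001, 0.119]
contact_force: [-0.6, -0.3, -3.8]
opening: 0.578
grasp_force: 63.8
```

>>> {"fn": "move_arm", "kwargs": {
  "motion": [
    [0,0,0,0,0,0.001,0.04],
    [0,0,0,0,0,0.002,0.04],
    [0,0,0,0,0,0.002,0.04]
  ]
}}

```text
clock: 16.08
eef_pos: [559.7, 121.8, 163.3]
tcp_rot: [3.14, -0.001, 0.119]
contact_force: [0.1, 0.0, -2.8]
opening: 0.58
grasp_force: 63.8
```

>>> {"fn": "move_arm", "kwargs": {
  "motion": [
    [0,0,0,0,0,0.001,0.04],
    [0,0,0,0,0,0.002,0.04],
    [0,0,0,0,0,0.002,0.04]
  ]
}}

```text
clock: 16.45
eef_pos: [560.0, 121.8, 162.4]
tcp_rot: [3.14, -0.002, 0.119]
contact_force: [-3.1, -0.9, 7.3]
opening: 0.582
grasp_force: 64.8
```

Touchdown: vertical force went from −3 to +7 N. I'll hold briefly, then release and retreat upwards.

>>> {"fn": "move_arm", "kwargs": {
  "motion": [
    [0,0,0,0,0,0,0.04],
    [0,0,0,0,0,0,0.04],
    [0,0,0,0,0,-0.001,0.055],
    [0,0,0,0,0,-0.001,0.07],
    [0,0,0,0,0,-0.001,0.085],
    [0,0,0,0,0,-0.001,0.085],
    [0,0,0,0,0,-0.001,0.085],
    [0,0,0,0,0,-0.001,0.085]
  ]
}}

```text
clock: 17.45
eef_pos: [559.8, 121.8, 162.3]
tcp_rot: [3.14, -0.001, 0.119]
contact_force: [-0.0, -0.2, 0.1]
opening: 0.992
grasp_force: 0.0
```

>>> {"fn": "move_arm", "kwargs": {
  "motion": [
    [0,0,0,0,0,-0.01,0.085],
    [0,0,0,0,0,-0.03,0.085],
    [0,0,0,0,0,-0.06,0.085],
    [0,0,0,0,0,-0.1,0.085],
    [0,0,0,0,0,-0.14,0.085],
    [0,0,0,0,0,-0.18,0.085],
    [0,0,0,0,0,-0.2,0.085],
    [0,0,0,0,0,-0.2,0.085]
  ]
}}

```text
clock: 18.45
eef_pos: [560.2, 122.2, 364.6]
tcp_rot: [3.141, -0.005, 0.119]
contact_force: [-0.5, 0.3, 0.4]
opening: 0.993
grasp_force: 0.0
```

```bash
python3 - <<'E'
from h import *
save('scene','s8');save('wrist','w8')
for n in ('s8','w8'):
    p,P=cloud(n);k=(abs(P[...,2]-212)<8)&(abs(P[...,0]-560)<80)&(abs(P[...,1]-121)<60);print(n,cv2.minAreaRect(P[k][:,:2].astype(np.float32)),np.median(P[k][:,2]))
b=cv2.imread('pics/s8.png')[110:310,190:390]; w=cv2.imread('pics/w8.png')
cv2.imwrite('pics/c8.png',np.hstack([cv2.resize(b,(300,300),interpolation=cv2.INTER_CUBIC),cv2.resize(w,(480,300))]))
E
```

```text
s8 ((564.4158935546875, 120.85895538330078), (104.2411880493164, 51.06126403808594), 7.155773162841797) 210.04574204714095
w8 ((561.8428344726562, 121.38693237304688), (99.75981903076172, 50.150691986083984), 6.923974514007568) 210.85603565535362
```

View pics/c8.png

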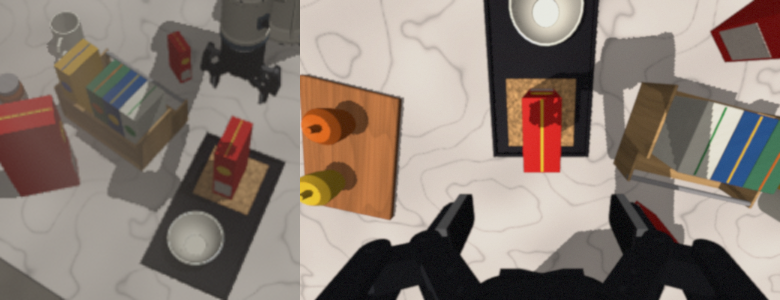

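The red carton stands upright on the mat, with its top centre within 5 mm of the mat centre. The gripper is clear and the other cartons are upright in the rack.

```bash
python3 -c "
from rig import order; print(order.sign_off())"
```

```text
the job is handed in; nothing more can be done
None
```

The red carton was tipped onto the rail, gripped, lifted clear and set down upright about 2–5 mm from the middle of the cork mat, then released; the job was handed in at about 18.6 s, but the hand-in returned no pass or fail result.

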